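# Lock the swing boom of the mitre box and hold its length stop out at the red mark

## Robot

A 6-joint arm with a two-finger parallel gripper is mounted at the origin on the work surface. World frame = base frame: x ahead of the robot, y to its left, z up, the work surface at z = 0. Lengths are in m, angles in rad, forces in N, time in s.
With the tool pointing down it reaches from about 0.25 to 0.725 m from the base axis. Payload 4 kg.
Tool frame: the origin (TCP) lies midway between the tips of the shut fingers; the grasp point (between the pads) lies 19 mm behind it; z points along the fingers, y is the line along which they close (so a half turn about z gives the same grasp; the last joint's range is limited). The gripper opens to 85 mm and grips with 20 to 120 N. Pads are 22 mm wide; open, the fingers measure 114 mm over their backs; the gripper's body (76 mm by 85 mm) begins 54 mm behind the grasp point. The pads swing forward as they close: fully open they stand 13 mm farther back than shut.
Start: joints at [1.157, 0.241, 0.005, 1.335, 0, 1.571], TCP at [0.201, 0.458, 0.231] pointing down, gripper open.
Joint ranges: [-2.72, 2.72], [-1.05, 1.87], [-1.09, 1.28], [-1.99, 2.15], [-1.42, 1.44], [-3.14, 3.14]. Speed limits (rad/s): [2.79, 2.79, 3.14, 3.14, 3.14, 3.14].

## Interface

Orientations are given as a unit quaternion [x, y, z, w].
In Python, from workcell import bot gives the robot as it stands.
- The arm moves only by the tool move_arm, never from a script. Its argument "motion" is a list of rows, each an object of numbers: "x", "y", "z": the shift along the tool's x, y, z in cm; "yaw": the turn about the tool's z in degrees. A call has 1 to 20 rows; each row is the pose to reach, as a shift and turn from the pose commanded when the call began, along the tool's axes at that moment; what a row does not reach only later rows make up. A row lasts 1/8 s, in which the tool goes at most 62.5 mm and 10.7 degrees, less where a joint would pass 70% of its speed; a pose out of reach is approached as far as the arm can. A call with a gripper value outside its range is refused whole. "gripper" is the opening, from -1 (shut) to 1 (fully open), set as the call begins (left out, the last holds). The fingers move at their own pace and stop on an object; the grip force is fixed at half the most. Time passes only in rows, so rows that repeat a pose let the fingers close. It gives the time, the measured TCP pose, the force, the opening and the grip force at its end, in the units of the state.
- bot.get_obs(): the state, without advancing time (a new reading comes with each control period).
- bot.camera(name): name is "scene" or "side" or "wrist"; returns the picture (420x560x3 uint8, blue, green, red); there is no depth.
- bot.camera_model(name): a dict with "K" (3x3 intrinsics, pixels), "world_from_camera" (4x4, takes a point from camera to world coordinates). Camera axes: x right, y down, z forward; pixel columns grow to the right and rows downward; lengths in m; the calibration is good to about 2 mm. A picture is of the moment at which its call begins: read the wrist's pose just before it. camera_model takes no time and is no camera call; for the wrist camera it gives the pose at the moment of the call.
- bot.job_done(): hands the job in; it is judged then, once.
Trained networks look in the newest picture that a camera, given by its name, has taken for a name from the list of things; names that differ only in an ending like _2 or _b are one class to them, and where a whole thing is asked for, a point or a joint stands for the part that bears it (a point fixed in the world has none). Each returns a list of dicts, best first, with "score" (0 to 1); they miss things now and then, are a little off and sometimes report something else, mostly with a low value. They report only what shows in the picture. A call takes as long as a camera call.
- bot.cut_out(camera, name): "mask" (420x560 bool, what is visible of it) and "centre" ([row, column] in pixels, amid what is visible of it).
The state is a dict: "clock": time; "joint_pos": joint angles; "joint_vel": joint speeds; "tau": joint torques, N m; "eef_pos": TCP position; "tool_rot": TCP orientation; "ft_force": force on the tool from outside, world axes, zero at the start; "ft_torque": the same for the moment, N m; "grip_width": finger opening in m; "grasp_force": force on a finger pad.
Only numpy, scipy, OpenCV 4.12 (cv2) and the standard library are available. Lean on these libraries where they do the work, as an engineer would, in place of code of your own. Each camera call takes 0.05 s, during which the arm holds its last target. There are 200 camera calls.

## Task

I want to clamp the length stop of the mitre box for the next batten: first turn the pivot's lock ring clockwise by its orange wing, all the way to its stop at the red locked mark, so that the boom cannot swing. Then take the head of the telescoping stop arm, squeeze its yellow catch to release it, and draw the arm straight out until the red mark on its scale lies under the hairline of the clear cursor. The arm is sprung and runs home if let go, so finish while holding it there, catch still squeezed and the boom still in line with the box; leave the batten and everything else on the bench where it lies.

Things in the scene. Friction and masses are not known exactly. Their poses are not given: they have to be found in the camera images.
- lock_ring (a joint): turn of the pivot's lock ring: 0 = open (wing's white line at the white mark), grows clockwise seen from above, 1.0 rad = locked (white line at the red mark, wing in line with the boom), a firm stop. Starts between 0 and 0.25, stays where left, turns with about 0.1 N m. Fully turned it drives pins into the hub so that the boom cannot swing.
- ring_grip (a point): grip point of the lock ring: on the vertical pivot axis, 110 mm above the bench, in the orange wing on top of the black ring. The wing is an upright bar 62 mm long, 12 mm thick, from 86 to 120 mm above the bench; the ring below is 72 mm across, top at 86 mm. x runs along the wing to its white line, y across its thickness, z up; it turns with the ring.
- stop_arm (a joint): how far the telescoping stop arm is drawn out, m: 0 = home (latched there by its catch at the start, 1 mm of play), end stop 0.125. A spring pulls it home with 3 to 5 N. It carries an aluminium stop plate, 10 mm thick, 38 mm inward (-x) of head_grip, that stands out 95 mm to the catch's side, 29 to 63 mm above the bench.
- head_grip (a point): grip point of the arm's black head, 66 mm above the bench, midway between the squeezed catch's face and the opposite face. The head is 52 mm long, from 33 to 87 mm above the bench, 41 mm across with the catch out, 35.5 mm squeezed. x points out along the arm (the way it is drawn), y across the head to the catch's side (the closing line of a grasp), z up.
- catch: yellow catch, a spring push-pad 26 mm long and 22 mm high in the +y side of the head, level with head_grip; its origin is the pad's centre, 6 mm inside its face. Squeezing it 5.5 mm into the head (9 N), between one finger on it and one on the opposite face, frees the arm; let go, it springs out.
- hairline (a point): reading line: the thin black hairline across the clear cursor over the mouth of the aluminium channel (36 mm wide, top 65 mm above the bench). x points out along the boom, z up; turns with the boom, does not move with the arm.
- mark (a point): red mark on the scale, a band 8 mm long round the cream bar of the arm; this point is at its middle, on top, 57 mm above the bench. It moves with the arm. It starts 65 to 115 mm inward of the hairline (-x of the hairline frame) and is to come under it: the distance between them along the boom is how far to draw the arm out.
- boom (a joint): swing of the whole boom about the pivot, rad: 0 = square with the mitre box, as at the start; free to swing (0.25 N m friction) until the ring is locked, then held to about 0.02 rad by pins (a hard push of 10 N at the head bends it 0.04 rad; it springs back).
- batten: pine batten 40 x 360 x 20 mm lying in the beech mitre box (350 mm long, 106 mm wide, top 98 mm above the bench; its near end is 100 mm from the pivot axis, on the other side of it from the arm); its origin is the centre of its underside. Leave alone.
- pencil: flat red pencil, 170 mm, on the station's 18 mm plywood baseboard beside the mitre box. Leave alone.
- offcut: small wood offcut 40 x 55 x 20 mm on the baseboard. Leave alone.
- glue: white glue bottle, 60 mm across, 170 mm tall, on the far side of the bench. Leave alone.
- screwdriver: orange screwdriver, 200 mm, on the bench to the robot's right. Leave alone.
- square: try square with wooden stock, 16 mm thick, at the far right of the bench. Leave alone.
- backsaw: back saw with brass spine, 22 mm thick, at the far edge of the bench. Leave alone.

How it is judged:
On the way, in this order (a step that is already met when the one before it is completed fails the run):
1. the lock ring is turned to its locked mark (within 5 degrees) while the arm is still home (value of joint lock_ring above 0.92 rad and value of joint stop_arm below 0.006 m), for 0.2 s.
2. the arm, its catch squeezed between the fingers, is drawn clear of its latch with the ring locked (value of joint lock_ring above 0.92 rad and value of joint stop_arm above 0.02 m and contact force between the fingers and catch above 5 N), for 0.1 s.
At the end, for the whole second after the job is handed in: the ring is within 5 degrees of its locked mark; the hairline lies within the red mark (4 mm either way of its middle) and the arm is at rest; the fingers still squeeze the catch (over 5 N); the boom is within 3.4 degrees of square with the mitre box (value of joint lock_ring above 0.92 rad and x of mark in the frame of hairline between -0.004 and 0.004 m and value of joint boom between -0.06 and 0.06 rad and contact force between the fingers and catch above 5 N and velocity of joint stop_arm between -0.01 and 0.01 m/s); the arm keeps its last pose, push and grip.
It fails at once if the batten in the mitre box is disturbed (moved by more than 30 mm) (distance of batten from where it was at the start of the episode above 0.03 m).
It fails at once if something else lying on the bench is disturbed (moved by more than 30 mm) (distance of any of pencil, offcut, glue, screwdriver, square, backsaw from where it was at the start of the episode above 0.03 m).
It also fails if it takes over 51 s, if anything falls off the work surface, if the arm or the gripper's body presses on something with over 40 N, if the wrist force passes 120 N, or if a joint passes its speed limit or range.

## Working session

There is one attempt and no reset: what is moved stays moved. The work goes in short steps, Python scripts to look and compute and a tool call to move; the robot and the scene stay as the last step left them, time stands still between calls to the robot, and variables do not carry over. Pictures are saved under pics/ and viewed, at most 10 in all, crops included, and the job is handed in when it is done.

Besides the shell and the picture viewer there is one more tool, called after ">>>" in YAML: its name, and indented under it one key for each argument. move_arm: Moves the arm, as the interface text tells. Its arguments: {"type":"object","properties":{"motion":{"type":"array"},"gripper":{"type":"number"}},"required":["motion"]}

```bash
ls; mkdir -p pics; cat > h.py <<'E'
import numpy as np, cv2
from workcell import bot
def ray(cam,r,c,z,m=None):
    m=m or bot.camera_model(cam); K=np.array(m["K"]); T=np.array(m["world_from_camera"])
    d=T[:3,:3]@np.linalg.solve(K,[c,r,1]); o=T[:3,3]
    return o+d*(z-o[2])/d[2]
def proj(cam,p):
    m=bot.camera_model(cam); T=np.linalg.inv(np.array(m["world_from_camera"])); q=np.array(m["K"])@(T[:3,:3]@p+T[:3,3]); return q[1]/q[2],q[0]/q[2]
E
python3 - <<'E'
from h import *
o=bot.get_obs(); print(o["clock"],o["eef_pos"],o["tool_rot"])
ims=[]
Z=dict(ring_grip=.11,head_grip=.08,catch=.066,mark=.057,hairline=.066,batten=.05,pencil=.02,offcut=.03,glue=.1,screwdriver=.01)
for c in ["scene","side"]:
    im=bot.camera(c); cv2.imwrite(f"pics/{c}0.png",im)
    T=np.array(bot.camera_model(c)["world_from_camera"]);print(c,T[:3,3].round(3))
    for n,z in Z.items():
        for d in bot.cut_out(c,n)[:1]:
            print(n,round(d["score"],2),np.round(d["centre"]),ray(c,*d["centre"],z).round(3),d["mask"].sum())
E
```

```text
pics
0.0 [0.20078302 0.45722029 0.23041233] [ 2.05431134e-01  9.78671012e-01 -1.02246979e-03 -2.32063746e-04]
scene [ 1.154 -0.241  0.952]
ring_grip 0.64 [198. 289.] [0.563 0.146 0.11 ] 482
head_grip 0.73 [235. 232.] [ 0.575 -0.047  0.08 ] 990
hairline 0.88 [224. 250.] [0.56  0.018 0.066] 1798
batten 0.77 [190. 357.] [0.601 0.376 0.05 ] 1298
pencil 0.74 [164. 360.] [0.49 0.48 0.02] 88
offcut 0.7 [151. 381.] [0.486 0.575 0.03 ] 142
glue 0.59 [311. 247.] [ 0.802 -0.117  0.1  ] 873
screwdriver 0.53 [227.  99.] [ 0.298 -0.368  0.01 ] 275
side [ 0.044 -1.207  1.344]
ring_grip 0.78 [207. 266.] [0.524 0.153 0.11 ] 259
head_grip 0.89 [245. 297.] [ 0.564 -0.045  0.08 ] 510
hairline 0.81 [241. 286.] [0.544 0.001 0.066] 875
batten 0.7 [186. 273.] [0.618 0.331 0.05 ] 396
pencil 0.43 [208. 267.] [0.562 0.248 0.02 ] 316
offcut 0.55 [164. 228.] [0.498 0.575 0.03 ] 81
glue 0.6 [245. 362.] [ 0.767 -0.149  0.1  ] 585
screwdriver 0.74 [355. 257.] [ 0.296 -0.37   0.01 ] 336
```

```bash
python3 - <<'E'
import cv2,numpy as np
a=cv2.imread("pics/scene0.png")[130:330,80:430];b=cv2.imread("pics/side0.png")[150:290,200:400]
a=cv2.resize(a,(800,457),interpolation=2);b=cv2.resize(b,(800,560),interpolation=2)
cv2.imwrite("pics/a.png",a);cv2.imwrite("pics/b.png",b)
E
```

```text
(no output)
```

View pics/a.png

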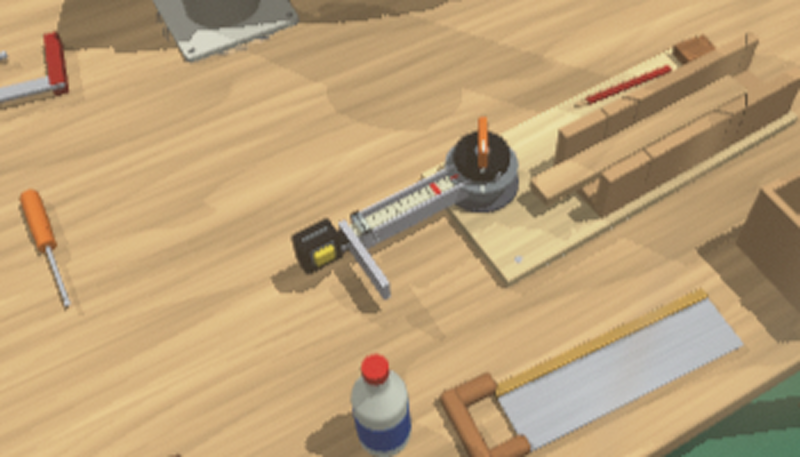

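View pics/b.png

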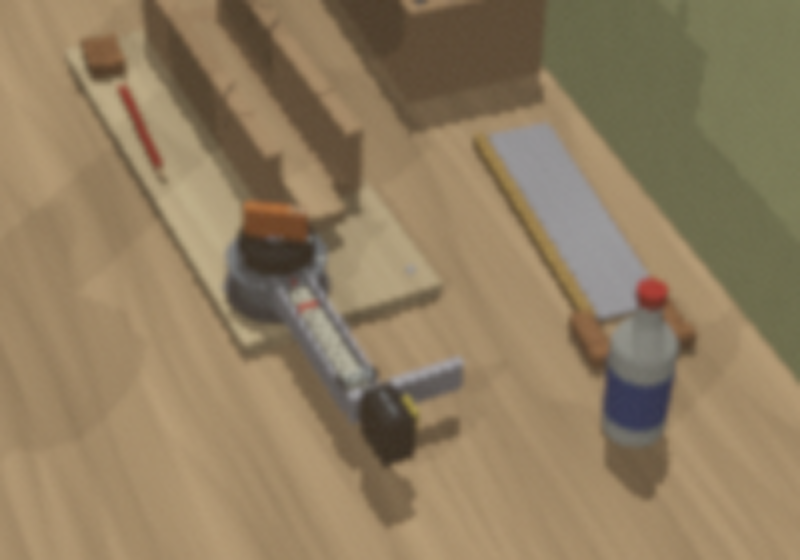

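>>> move_arm:
  motion:
    - {"x": -4.4,"y": -1.5,"z": -1}
    - {"x": -9,"y": -3,"z": -3}
    - {"x": -14,"y": -5,"z": -4}
    - {"x": -19,"y": -6.5,"z": -4}
    - {"x": -24,"y": -8,"z": -4}
    - {"x": -29,"y": -10,"z": -4}
    - {"x": -34,"y": -11.5,"z": -4}
    - {"x": -39,"y": -13.2,"z": -4}
    - {"x": -42,"y": -14.2,"z": -4}
    - {"x": -43.6,"y": -14.7,"z": -4}
    - {"x": -43.6,"y": -14.7,"z": -4}
    - {"x": -43.6,"y": -14.7,"z": -4}
  gripper: 1

```text
invalid input at $.motion[0]: expected keys x, y, z, yaw
```

```bash
python3 - <<'E'
from h import *
o=bot.get_obs(); print(o["clock"],o["eef_pos"],o["tool_rot"],o["joint_pos"])
m=bot.camera_model("wrist");print(np.round(m["world_from_camera"],3))
im=bot.camera("wrist");cv2.imwrite("pics/w1.png",im)
for n,z in dict(ring_grip=.11,head_grip=.087,mark=.057,hairline=.066).items():
    for d in bot.cut_out("wrist",n)[:1]:
        print(n,round(d["score"],2),np.round(d["centre"]),ray("wrist",*d["centre"],z,m).round(3),d["mask"].sum())
E
```

```text
1.1 [0.20106938 0.45781447 0.2313296 ] [2.05446373e-01 9.78668374e-01 4.03149661e-05 1.51727733e-05] [ 1.15697287e+00  2.40565309e-01  5.01512595e-03  1.33516100e+00
 -1.31344723e-05  1.57081245e+00]
[[ 0.402  0.88   0.253  0.137]
 [ 0.916 -0.387 -0.111  0.486]
 [ 0.001  0.276 -0.961  0.373]
 [ 0.     0.     0.     1.   ]]
```

View pics/w1.png

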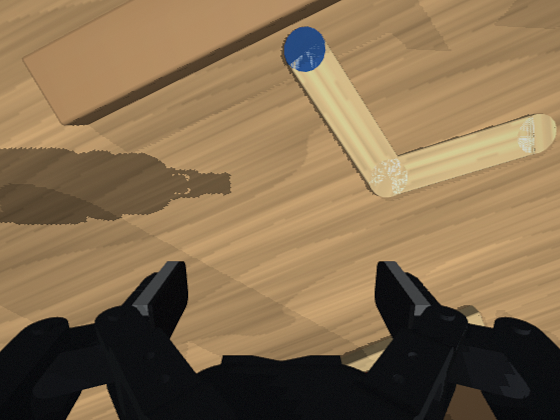

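>>> move_arm:
  motion:
    - {"x": -4.4,"y": -1.5,"z": -1,"yaw": 0}
    - {"x": -9,"y": -3,"z": -3,"yaw": 0}
    - {"x": -14,"y": -5,"z": -4,"yaw": 0}
    - {"x": -19,"y": -6.5,"z": -4,"yaw": 0}
    - {"x": -24,"y": -8,"z": -4,"yaw": 0}
    - {"x": -29,"y": -10,"z": -4,"yaw": 0}
    - {"x": -34,"y": -11.5,"z": -4,"yaw": 0}
    - {"x": -39,"y": -13.2,"z": -4,"yaw": 0}
    - {"x": -42,"y": -14.2,"z": -4,"yaw": 0}
    - {"x": -43.6,"y": -14.7,"z": -4,"yaw": 0}
    - {"x": -43.6,"y": -14.7,"z": -4,"yaw": 0}
    - {"x": -43.6,"y": -14.7,"z": -4,"yaw": 0}
  gripper: 1

```text
clock: 2.85
eef_pos: [0.5403, 0.1488, 0.2714]
tool_rot: [0.205, 0.979, 0.0, -0.0]
ft_force: [-0.2, 0.9, 0.3]
grip_width: 0.0856
grasp_force: 0.0
```

```bash
python3 - <<'E'
from h import *
o=bot.get_obs(); print(o["clock"],o["eef_pos"],o["tool_rot"],o["joint_pos"])
m=bot.camera_model("wrist")
im=bot.camera("wrist");cv2.imwrite("pics/w2.png",im)
for n,z in dict(ring_grip=.12,head_grip=.087,mark=.057,hairline=.066,lock_ring=.086,boom=.065).items():
    for d in bot.cut_out("wrist",n)[:1]:
        print(n,round(d["score"],2),np.round(d["centre"]),ray("wrist",*d["centre"],z,m).round(3),d["mask"].sum())
hsv=cv2.cvtColor(im,cv2.COLOR_BGR2HSV)
k=cv2.inRange(hsv,(5,150,120),(18,255,255)); n,l,s,c=cv2.connectedComponentsWithStats(k)
for i in np.argsort(-s[1:,4])[:3]+1:
    r=cv2.minAreaRect(np.argwhere(l==i)[:,::-1].astype(np.float32)); print(s[i],r)
    for p in cv2.boxPoints(r): print(ray("wrist",p[1],p[0],.12,m).round(4))
E
```

```text
2.85 [0.54034127 0.14877942 0.27138078] [ 2.04822094e-01  9.78799165e-01  1.14404992e-04 -3.02624660e-04] [2.68425453e-01 3.52065133e-01 2.61423186e-01 1.48058812e+00
 4.80155943e-04 6.80989260e-01]
ring_grip 0.9 [179. 299.] [0.533 0.17  0.12 ] 3719
head_grip 0.57 [249. 144.] [ 0.543 -0.018  0.087] 4354
hairline 0.69 [225. 197.] [0.546 0.041 0.066] 8862
lock_ring 0.7 [182. 295.] [0.54  0.164 0.086] 3838
boom 0.94 [223. 193.] [0.542 0.037 0.065] 8331
[289 154  21  64 704] ((298.5097351074219, 185.1337890625), (12.861668586730957, 63.49357604980469), 8.365885734558105)
[0.5618 0.1464 0.12  ]
[0.5101 0.1779 0.12  ]
[0.5163 0.1879 0.12  ]
[0.5685 0.1569 0.12  ]
[271 358   2   1   2] ((271.5, 358.0), (1.0, 0.0), 180.0)
[0.7067 0.0652 0.12  ]
[0.7067 0.0652 0.12  ]
[0.7062 0.0642 0.12  ]
[0.7062 0.0642 0.12  ]
[558   7   1   1   1] ((558.0, 7.0), (0.0, 0.0), 0.0)
[0.4872 0.4178 0.12  ]
[0.4872 0.4178 0.12  ]
[0.4872 0.4178 0.12  ]
[0.4872 0.4178 0.12  ]
```

View pics/w2.png

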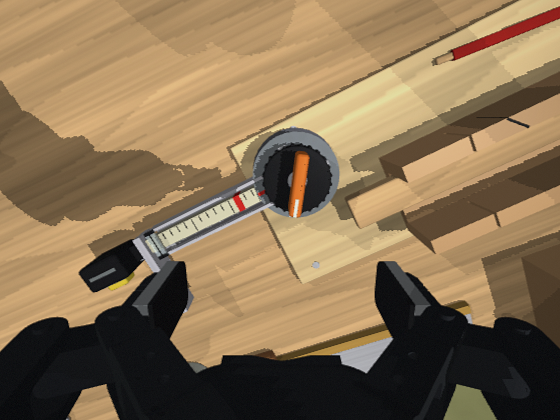

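```bash
python3 - <<'E'
from h import *
m=bot.camera_model("wrist"); im=cv2.imread("pics/w2.png")
f=lambda c,r,z:ray("wrist",r,c,z,m).round(4)
print("ringtop",f(297,180,.086),"head",f(103,275,.087))
hsv=cv2.cvtColor(im,cv2.COLOR_BGR2HSV)
k=cv2.inRange(hsv,(0,170,120),(4,255,255))|cv2.inRange(hsv,(175,170,120),(180,255,255)); k[:,330:]=0
n,l,s,c=cv2.connectedComponentsWithStats(k)
for i in range(1,n):
  if s[i,4]>8: print(s[i],c[i],f(*c[i],.057))
# scale cream pixels axis
d=bot.cut_out("wrist","boom")[0]["mask"] 
pts=np.argwhere(d)[:,::-1]; W=np.array([ray("wrist",p[1],p[0],.06,m)[:2] for p in pts[::7]])
u=np.linalg.svd(W-W.mean(0))[2][0] if len(W)<3000 else 0; print("boom dir",u)
a=cv2.resize(im[170:310,70:350],(800,400),interpolation=2);cv2.imwrite("pics/w2c.png",a)
E
```

```text
ringtop [0.5406 0.167  0.086 ] head [ 0.5527 -0.0774  0.087 ]
[258 191   6   5  17] [260.64705882 193.05882353] [0.5435 0.1219 0.057 ]
[233 195  12  16  95] [238.65263158 202.83157895] [0.5438 0.0937 0.057 ]
boom dir [ 0.10182562 -0.99480226]
```

View pics/w2c.png

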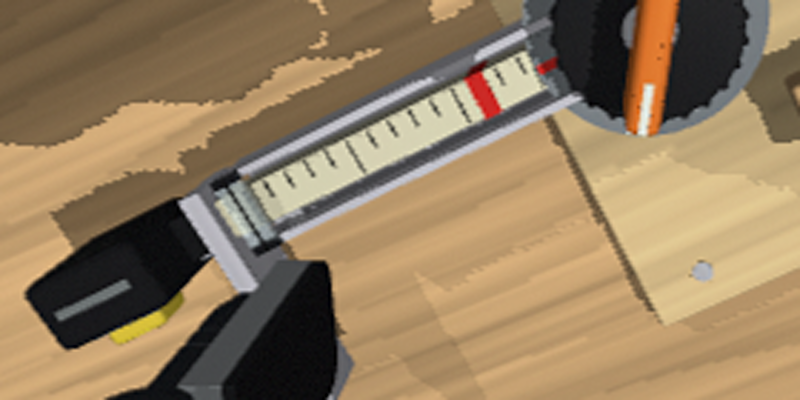

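>>> move_arm:
  motion:
    - {"x": 0.8,"y": 1.6,"z": 3,"yaw": 7.3}
    - {"x": 0.8,"y": 1.6,"z": 7.5,"yaw": 7.3}
    - {"x": 0.8,"y": 1.6,"z": 12,"yaw": 7.3}
    - {"x": 0.8,"y": 1.6,"z": 15.5,"yaw": 7.3}
    - {"x": 0.8,"y": 1.6,"z": 17.7,"yaw": 7.3}
    - {"x": 0.8,"y": 1.6,"z": 17.7,"yaw": 7.3}
    - {"x": 0.8,"y": 1.6,"z": 17.7,"yaw": 7.3}
  gripper: 1

```text
clock: 4.12
eef_pos: [0.541, 0.166, 0.0954]
tool_rot: [0.267, 0.964, 0.0, 0.001]
ft_force: [-0.3, 0.8, 0.9]
grip_width: 0.0849
grasp_force: 0.0
```

>>> move_arm:
  motion:
    - {"x": 0,"y": 0,"z": 0,"yaw": 0}
    - {"x": 0,"y": 0,"z": 0,"yaw": 0}
    - {"x": 0,"y": 0,"z": 0,"yaw": 0}
    - {"x": 0,"y": 0,"z": 0,"yaw": 0}
    - {"x": 0,"y": 0,"z": 0,"yaw": 0}
    - {"x": 0,"y": 0,"z": 0,"yaw": 0}
  gripper: -1

```text
clock: 4.88
eef_pos: [0.5408, 0.1666, 0.0947]
tool_rot: [0.267, 0.964, 0.001, 0.0]
ft_force: [1.4, 3.1, 0.7]
grip_width: 0.0109
grasp_force: 62.3
```

```bash
python3 - <<'E'
from h import *
o=bot.get_obs()
for k in ["clock","eef_pos","tool_rot","ft_force","ft_torque","grip_width","grasp_force","joint_pos"]: print(k,np.round(o[k],3))
E
```

```text
clock 4.875
eef_pos [0.541 0.167 0.095]
tool_rot [0.267 0.964 0.001 0.   ]
ft_force [1.431 3.087 0.673]
ft_torque [ 0.625 -0.069  0.021]
grip_width 0.011
grasp_force 62.277
joint_pos [ 2.980e-01  4.600e-01 -4.700e-02  1.062e+00  1.000e-03  8.390e-01]
```

>>> move_arm:
  motion:
    - {"x": 0,"y": 0,"z": 0,"yaw": 8}
    - {"x": 0,"y": 0,"z": 0,"yaw": 16}
    - {"x": 0,"y": 0,"z": 0,"yaw": 24}
    - {"x": 0,"y": 0,"z": 0,"yaw": 32}
    - {"x": 0,"y": 0,"z": 0,"yaw": 40}
    - {"x": 0,"y": 0,"z": 0,"yaw": 48}
    - {"x": 0,"y": 0,"z": 0,"yaw": 52}
    - {"x": 0,"y": 0,"z": 0,"yaw": 54}
    - {"x": 0,"y": 0,"z": 0,"yaw": 54}
    - {"x": 0,"y": 0,"z": 0,"yaw": 54}

```text
clock: 6.12
eef_pos: [0.5397, 0.1659, 0.0947]
tool_rot: [0.676, 0.737, -0.0, -0.0]
ft_force: [-2.0, 1.9, 5.6]
grip_width: 0.0109
grasp_force: 62.9
```

```bash
python3 - <<'E'
from h import *
o=bot.get_obs()
for k in ["eef_pos","tool_rot","ft_force","ft_torque","grip_width","tau"]: print(k,np.round(o[k],3))
E
```

```text
eef_pos [0.54  0.166 0.095]
tool_rot [ 0.676  0.737 -0.    -0.   ]
ft_force [-2.045  1.908  5.553]
ft_torque [ 0.338  0.616 -0.069]
grip_width 0.011
tau [ -1.292 -42.295  22.148  -0.842  -0.7    -0.08 ]
```

>>> move_arm:
  motion:
    - {"x": 0,"y": 0,"z": 0,"yaw": 1}
    - {"x": 0,"y": 0,"z": 0,"yaw": 2}
    - {"x": 0,"y": 0,"z": 0,"yaw": 3}
    - {"x": 0,"y": 0,"z": 0,"yaw": 3}

```text
clock: 6.62
eef_pos: [0.5396, 0.1659, 0.0947]
tool_rot: [0.694, 0.72, -0.0, -0.0]
ft_force: [-2.8, 1.8, 5.8]
grip_width: 0.0109
grasp_force: 63.0
```

```bash
python3 - <<'E'
from h import *
o=bot.get_obs()
for k in ["eef_pos","tool_rot","ft_force","ft_torque","grip_width","tau"]: print(k,np.round(o[k],3))
im=bot.camera("wrist");cv2.imwrite("pics/w3.png",im)
E
```

```text
eef_pos [0.54  0.166 0.095]
tool_rot [ 0.694  0.72  -0.    -0.   ]
ft_force [-2.836  1.77   5.783]
ft_torque [0.298 0.61  0.488]
grip_width 0.011
tau [ -1.603 -42.234  22.191  -0.897  -0.622   0.455]
```

>>> move_arm:
  motion:
    - {"x": 0,"y": 0,"z": 0,"yaw": 1.5}
    - {"x": 0,"y": 0,"z": 0,"yaw": 2}
    - {"x": 0,"y": 0,"z": 0,"yaw": 2}

```text
clock: 7.05
eef_pos: [0.5396, 0.1658, 0.0948]
tool_rot: [0.706, 0.709, -0.0, -0.0]
ft_force: [-2.3, 1.4, 4.7]
grip_width: 0.0108
grasp_force: 71.8
```

```bash
python3 - <<'E'
from h import *
o=bot.get_obs()
for k in ["eef_pos","tool_rot","ft_force","ft_torque","grip_width","tau"]: print(k,np.round(o[k],3))
E
```

```text
eef_pos [0.54  0.166 0.095]
tool_rot [ 0.706  0.709 -0.    -0.   ]
ft_force [-2.31   1.354  4.665]
ft_torque [0.211 0.559 1.436]
grip_width 0.011
tau [ -2.105 -42.147  22.175  -0.911  -0.447   1.391]
```

View pics/w3.png

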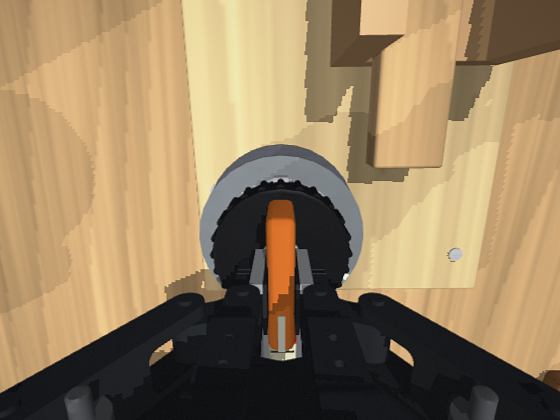

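>>> move_arm:
  motion:
    - {"x": 0,"y": 0,"z": 0,"yaw": -2.5}
    - {"x": 0,"y": 0,"z": 0,"yaw": -2.5}
    - {"x": 0,"y": 0,"z": 0,"yaw": -2.5}
    - {"x": 0,"y": 0,"z": -3,"yaw": -2.5}
    - {"x": 0,"y": 0,"z": -8,"yaw": -2.5}
    - {"x": -3,"y": 0,"z": -13,"yaw": -2.5}
    - {"x": -8,"y": 0.5,"z": -16,"yaw": -2.5}
    - {"x": -13,"y": 1,"z": -16,"yaw": -2.5}
    - {"x": -18,"y": 1,"z": -16,"yaw": -2.5}
    - {"x": -21,"y": 1,"z": -16,"yaw": -2.5}
    - {"x": -22,"y": 1,"z": -16,"yaw": -2.5}
    - {"x": -22,"y": 1,"z": -16,"yaw": -2.5}
    - {"x": -22,"y": 1,"z": -16,"yaw": -2.5}
  gripper: 1

```text
clock: 8.68
eef_pos: [0.5502, -0.0531, 0.2542]
tool_rot: [0.691, 0.723, 0.0, -0.0]
ft_force: [-0.2, 0.2, 0.3]
grip_width: 0.0858
grasp_force: 0.0
```

```bash
python3 - <<'E'
from h import *
o=bot.get_obs(); print(o["clock"],o["eef_pos"],o["tool_rot"])
m=bot.camera_model("wrist")
im=bot.camera("wrist");cv2.imwrite("pics/w4.png",im)
for n,z in dict(ring_grip=.12,head_grip=.087,catch=.066,mark=.057,hairline=.066).items():
    for d in bot.cut_out("wrist",n)[:1]:
        print(n,round(d["score"],2),np.round(d["centre"]),ray("wrist",*d["centre"],z,m).round(4),d["mask"].sum())
hsv=cv2.cvtColor(im,cv2.COLOR_BGR2HSV)
def f(c,r,z): return ray("wrist",r,c,z,m).round(4)
for nm,lo,hi,z in [("red",(0,170,120),(4,255,255),.057),("or",(5,150,120),(18,255,255),.12),("yel",(22,150,100),(34,255,255),.07)]:
    n,l,s,c=cv2.connectedComponentsWithStats(cv2.inRange(hsv,lo,hi))
    for i in range(1,n):
        if s[i,4]>30: print(nm,s[i],c[i].round(1),f(*c[i],z))
cv2.imwrite("pics/w4c.png",cv2.resize(im,(800,600),interpolation=2))
E
```

```text
8.675 [ 0.55023385 -0.05312459  0.25422331] [ 6.91085265e-01  7.22773206e-01  5.77242868e-05 -2.13515555e-04]
ring_grip 0.23 [102. 533.] [0.7545 0.0388 0.12  ] 9815
head_grip 0.58 [166. 280.] [ 0.5493 -0.0281  0.087 ] 5891
catch 0.66 [207. 298.] [ 0.5697 -0.0742  0.066 ] 210
mark 0.46 [ 35. 276.] [0.5392 0.0934 0.057 ] 177
hairline 0.83 [125. 282.] [0.5489 0.0109 0.066 ] 9143
red [271  32  19   8 152] [280.   35.5] [0.5435 0.0933 0.057 ]
red [549 283  11  26 224] [554.8 296.3] [ 0.8869 -0.1743  0.057 ]
or [ 474  119   86   62 2114] [513.  158.1] [ 0.7496 -0.0072  0.12  ]
or [ 82 391  26   2  35] [ 95.7 391.6] [ 0.3604 -0.2757  0.12  ]
yel [297 197   7  27 157] [300.4 210.1] [ 0.5728 -0.0762  0.07  ]
```

View pics/w4c.png

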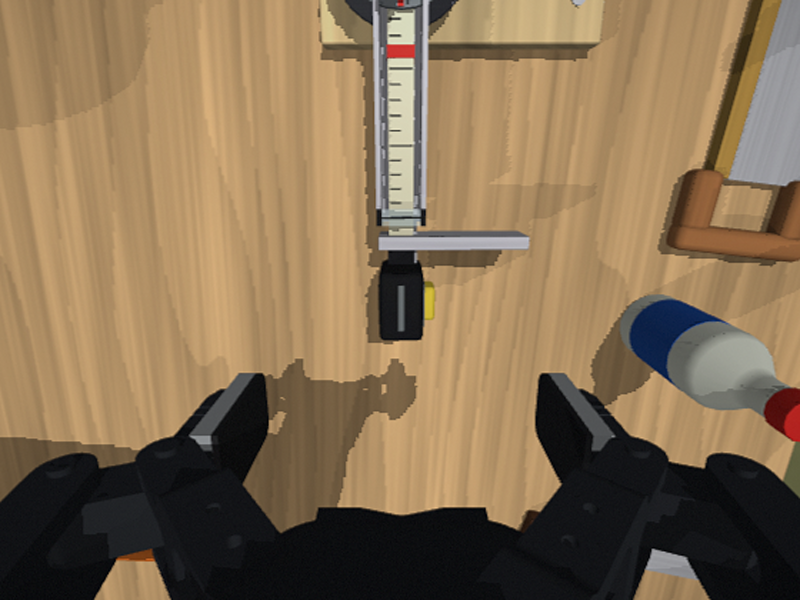

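```bash
python3 - <<'E'
from h import *
m=bot.camera_model("wrist"); im=cv2.imread("pics/w4.png")
f=lambda c,r,z:ray("wrist",r,c,z,m).round(4)
g=im.mean(2)
print("hair",[(r,int(g[r,272:288].mean()),int(g[r,292:297].mean())) for r in range(143,163)])
print("plate",[(r,int(g[r,310:350].mean())) for r in range(158,180)])
print("head col276",[(r,int(g[r,270:277].mean())) for r in range(178,242)])
print("head row225",[(c,int(g[222:230,c].mean())) for c in range(260,302)])
for r in (148,152,155): print(r,f(280,r,.066))
print(f(280,236,.087),f(280,240,.033))
E
```

```text
hair [(143, 176, 129), (144, 178, 130), (145, 177, 121), (146, 179, 97), (147, 188, 90), (148, 158, 89), (149, 156, 92), (150, 160, 92), (151, 112, 73), (152, 29, 27), (153, 127, 85), (154, 165, 87), (155, 165, 99), (156, 165, 102), (157, 167, 100), (158, 131, 135), (159, 111, 148), (160, 152, 149), (161, 157, 136), (162, 175, 99)]
plate [(158, 140), (159, 141), (160, 143), (161, 120), (162, 95), (163, 94), (164, 93), (165, 96), (166, 178), (167, 186), (168, 185), (169, 179), (170, 176), (171, 174), (172, 176), (173, 183), (174, 151), (175, 85), (176, 76), (177, 78), (178, 79), (179, 79)]
head col276 [(178, 43), (179, 43), (180, 44), (181, 38), (182, 23), (183, 21), (184, 21), (185, 13), (186, 11), (187, 13), (188, 12), (189, 12), (190, 12), (191, 15), (192, 21), (193, 23), (194, 24), (195, 26), (196, 26), (197, 25), (198, 25), (199, 26), (200, 25), (201, 26), (202, 25), (203, 25), (204, 26), (205, 25), (206, 24), (207, 25), (208, 25), (209, 26), (210, 24), (211, 24), (212, 25), (213, 25), (214, 24), (215, 25), (216, 24), (217, 26), (218, 24), (219, 24), (220, 24), (221, 25), (222, 25), (223, 24), (224, 25), (225, 24), (226, 25), (227, 25), (228, 24), (229, 25), (230, 24), (231, 25), (232, 25), (233, 24), (234, 23), (235, 24), (236, 23), (237, 13), (238, 75), (239, 114), (240, 112), (241, 164)]
head row225 [(260, 87), (261, 88), (262, 89), (263, 90), (264, 84), (265, 51), (266, 16), (267, 20), (268, 22), (269, 24), (270, 25), (271, 25), (272, 24), (273, 24), (274, 25), (275, 24), (276, 25), (277, 21), (278, 53), (279, 95), (280, 108), (281, 109), (282, 86), (283, 42), (284, 22), (285, 24), (286, 25), (287, 24), (288, 24), (289, 24), (290, 24), (291, 24), (292, 24), (293, 21), (294, 19), (295, 22), (296, 93), (297, 144), (298, 153), (299, 151), (300, 150), (301, 153)]
148 [ 0.5482 -0.0128  0.066 ]
152 [ 0.5484 -0.0168  0.066 ]
155 [ 0.5485 -0.0199  0.066 ]
[ 0.5521 -0.1008  0.087 ] [ 0.5531 -0.1264  0.033 ]
```

>>> move_arm:
  motion:
    - {"x": -1,"y": 0,"z": 4,"yaw": 0}
    - {"x": -2.2,"y": 0,"z": 9,"yaw": 0}
    - {"x": -2.2,"y": 0,"z": 14,"yaw": 0}
    - {"x": -2.2,"y": 0,"z": 18,"yaw": 0}
    - {"x": -2.2,"y": 0,"z": 20.8,"yaw": 0}
    - {"x": -2.2,"y": 0,"z": 20.8,"yaw": 0}
    - {"x": -2.2,"y": 0,"z": 20.8,"yaw": 0}
  gripper: 1

```text
clock: 9.85
eef_pos: [0.5522, -0.0762, 0.0475]
tool_rot: [0.691, 0.722, 0.001, 0.001]
ft_force: [0.3, 0.4, 0.7]
grip_width: 0.085
grasp_force: 0.0
```

>>> move_arm:
  motion:
    - {"x": 0,"y": 0,"z": 0,"yaw": 0}
    - {"x": 0,"y": 0,"z": 0,"yaw": 0}
    - {"x": 0,"y": 0,"z": 0,"yaw": 0}
    - {"x": 0,"y": 0,"z": 0,"yaw": 0}
    - {"x": 0,"y": 0,"z": 0,"yaw": 0}
    - {"x": 0,"y": 0,"z": 0,"yaw": 0}
  gripper: -1

```text
clock: 10.6
eef_pos: [0.5524, -0.0765, 0.0481]
tool_rot: [0.691, 0.723, 0.001, 0.001]
ft_force: [-1.3, -0.8, 5.8]
grip_width: 0.0344
grasp_force: 64.0
```

>>> move_arm:
  motion:
    - {"x": -0.5,"y": 0,"z": 0,"yaw": 0}
    - {"x": -1.2,"y": 0,"z": 0,"yaw": 0}
    - {"x": -2,"y": 0,"z": 0,"yaw": 0}
    - {"x": -3,"y": 0,"z": 0,"yaw": 0}
    - {"x": -4,"y": 0,"z": 0,"yaw": 0}
    - {"x": -5,"y": 0,"z": 0,"yaw": 0}
    - {"x": -6,"y": 0,"z": 0,"yaw": 0}
    - {"x": -7,"y": 0,"z": 0,"yaw": 0}
    - {"x": -8,"y": 0,"z": 0,"yaw": 0}
    - {"x": -9,"y": 0,"z": 0,"yaw": 0}
    - {"x": -10,"y": 0,"z": 0,"yaw": 0}
    - {"x": -10.7,"y": 0,"z": 0,"yaw": 0}
    - {"x": -11,"y": 0,"z": 0,"yaw": 0}
    - {"x": -11,"y": 0,"z": 0,"yaw": 0}
    - {"x": -11,"y": 0,"z": 0,"yaw": 0}
    - {"x": -11,"y": 0,"z": 0,"yaw": 0}

```text
clock: 12.6
eef_pos: [0.5573, -0.1852, 0.0479]
tool_rot: [0.691, 0.723, 0.002, 0.001]
ft_force: [-1.4, 4.4, 4.5]
grip_width: 0.0343
grasp_force: 63.6
```

```bash
python3 - <<'E'
from h import *
o=bot.get_obs(); print(o["clock"],o["eef_pos"],o["ft_force"],o["ft_torque"],o["grip_width"])
P=[]
for c in ["scene","side","wrist"]:
    im=bot.camera(c); cv2.imwrite(f"pics/{c}5.png",im)
    for n,z in dict(mark=.057,head_grip=.087,hairline=.066).items():
        for d in bot.cut_out(c,n)[:1]:
            print(c,n,round(d["score"],2),np.round(d["centre"]),ray(c,*d["centre"],z).round(3),d["mask"].sum())
    if c!="wrist":
        r,q=map(int,proj(c,np.array([.548,-.02,.066]))); print(r,q)
        P.append(cv2.resize(im[r-35:r+35,q-47:q+47],(400,298),interpolation=2))
P.append(cv2.resize(im,(400,298)))
r,q=map(int,proj("scene",np.array([.54,.16,.11])));im=cv2.imread("pics/scene5.png")
P.append(cv2.resize(im[r-35:r+35,q-47:q+47],(400,298),interpolation=2))
cv2.imwrite("pics/p5.png",np.vstack([np.hstack(P[:2]),np.hstack(P[2:])]))
E
```

```text
12.6 [ 0.55731351 -0.18516119  0.04785206] [-1.3685822   4.37018111  4.5228747 ] [ 0.50572136 -0.3269317   0.25621295] 0.03431798287750838
scene mark 0.6 [226. 246.] [0.551 0.009 0.057] 1760
scene head_grip 0.81 [249. 208.] [ 0.589 -0.125  0.087] 691
scene hairline 0.63 [226. 243.] [ 0.555 -0.002  0.066] 1760
227 236
side head_grip 0.73 [272. 310.] [ 0.552 -0.184  0.087] 272
side hairline 0.56 [237. 285.] [0.547 0.022 0.066] 874
244 289
wrist head_grip 0.89 [194. 285.] [ 0.557 -0.139  0.087] 29334
wrist hairline 0.65 [194. 288.] [ 0.559 -0.144  0.066] 29182
```

View pics/p5.png

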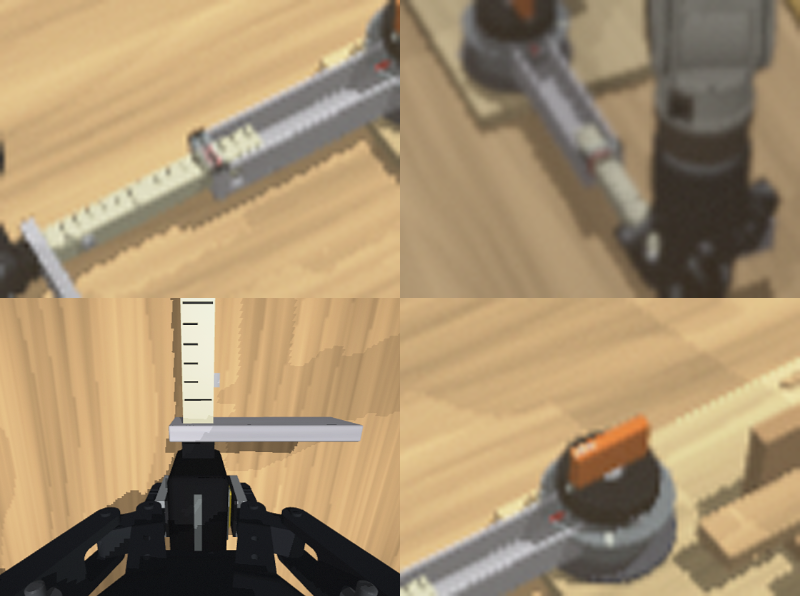

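```bash
python3 - <<'E'
from h import *
P=[]
for c,R,Q in [("scene",227,236),("side",244,289)]:
    im=cv2.imread(f"pics/{c}5.png"); a=im[R-12:R+12,Q-12:Q+12]
    h=a.astype(int); red=h[:,:,2]-(h[:,:,0]+h[:,:,1])//2
    w=np.clip(red-45,0,None)*(np.abs(np.arange(24)[:,None]-12)<11)
    ys,xs=np.nonzero(w); 
    if len(ys): r0,c0=R-12+np.average(ys,weights=w[ys,xs]),Q-12+np.average(xs,weights=w[ys,xs]); print(c,"red",r0,c0,len(ys),ray(c,r0,c0,.057).round(4))
    p=proj(c,np.array([.548,-.017,.066]));p2=proj(c,np.array([.5484,-.017,.057]));p3=proj(c,np.array([.5489,-.027,.057]));print(np.round(p,1),np.round(p2,1),np.round(p3,1))
    P.append(cv2.resize(a,(400,400),interpolation=0))
cv2.imwrite("pics/p6.png",np.hstack(P))
E
```

```text
scene red 221.88500663423264 230.49181777974349 173 [ 0.5162 -0.0248  0.057 ]
[226.6 237.5] [228.5 237.8] [230.1 234.8]
[243.6 289.3] [245.3 289.4] [247.1 290.6]
```

View pics/p6.png

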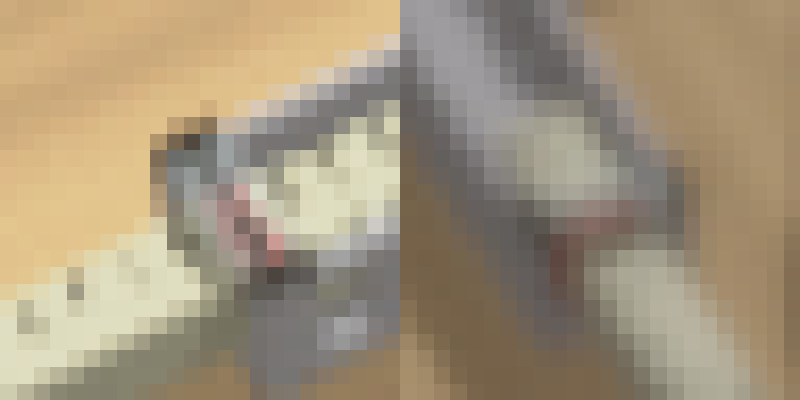

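>>> move_arm:
  motion:
    - {"x": -0.1,"y": 0,"z": 0,"yaw": 0}
    - {"x": -0.1,"y": 0,"z": 0,"yaw": 0}
    - {"x": -0.1,"y": 0,"z": 0,"yaw": 0}
    - {"x": -0.1,"y": 0,"z": 0,"yaw": 0}

```text
clock: 13.7
eef_pos: [0.5573, -0.1859, 0.0478]
tool_rot: [0.691, 0.723, 0.002, 0.001]
ft_force: [-0.8, 3.8, 5.2]
grip_width: 0.0343
grasp_force: 63.6
```

```bash
python3 - <<'E'
from h import *
R=lambda o:__import__("scipy.spatial.transform",fromlist=["Rotation"]).Rotation.from_quat(o).as_matrix()
o=bot.get_obs(); T=np.eye(4);T[:3,:3]=R(o["tool_rot"]);T[:3,3]=o["eef_pos"]
m=bot.camera_model("wrist"); X=np.linalg.inv(T)@np.array(m["world_from_camera"])
T2=np.eye(4);T2[:3,:3]=R([2.04822094e-01,9.78799165e-01,1.144e-04,-3.026e-04]);T2[:3,3]=[0.54034127,0.14877942,0.27138078]
m2=dict(K=m["K"],world_from_camera=T2@X)
# hairline in w2: dark line profile along boom
g=cv2.imread("pics/w2.png").mean(2); u=np.array([.0446,-.999])
A=ray("wrist",202.83,238.65,.057,m2)[:2]; M=np.linalg.inv(m2["world_from_camera"])
for s in np.arange(.103,.117,.001):
    v=[]
    for t in np.arange(-.006,.007,.002):
        p=np.r_[A+u*s+t*np.array([.999,.0446]),.066]; q=np.array(m["K"])@(M[:3,:3]@p+M[:3,3]); q/=q[2]
        v.append(cv2.getRectSubPix(g.astype(np.float32),(1,1),(q[0],q[1]))[0,0])
    print(round(s,4),int(np.mean(v)))
print(o["clock"],o["eef_pos"],o["grip_width"],o["grasp_force"],o["ft_force"])
E
```

```text
0.103 117
0.104 128
0.105 137
0.106 155
0.107 167
0.108 157
0.109 110
0.11 80
0.111 132
0.112 172
0.113 183
0.114 195
0.115 193
0.116 186
0.117 175
13.7 [ 0.55731499 -0.18590878  0.04781698] 0.03425612659614869 63.61049294471741 [-0.83800821  3.84114625  5.16089262]
```

Both views give a distance of about 110 mm, and the arm is drawn 109.6 mm, so I'm handing in.

```bash
python3 -c "
from workcell import bot
print(bot.job_done())"
```

```text
the job is handed in; nothing more can be done
None
```

I turned the lock ring to its stop, squeezed the catch and drew the arm out about 109.6 mm (I measured about 110 mm to the hairline), then handed the job in at 13.7 s still holding it there; no verdict came back.

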